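Set the forge's air gate and start the blower

TASK

Get the forge's air blast going: push the air gate's lever round, by its upright stud, until its pointer stands on the long mark of the scale, and take your hand off it; then press the small button on the switch box fully in with a fingertip and let it come out again. Push gently with closed or outside fingers and never grip or force the stud, leave the large button alone, press nothing before the gate is set, and do not lift or shift any of the loose things around.

Things in the scene. Friction and masses are not known exactly. Their poses are not given: they have to be found in the camera images.
- gate_pivot (a point): the air gate is a grey round drum 160 mm across, fixed to the bench, with a flat steel ring 140 mm across on top that turns about the drum's upright axis, and a low duct stub on one side. This point lies on that axis at the height of the ring's top face, 67 mm above the bench. The point's x axis points from the axis along the duct stub, z up
- ring (a joint): angle of the ring and its lever about the upright axis: 0 at the shut stop, 2.0 rad at the full-open stop, growing counter-clockwise seen from above. At 0 the lever points 2.1416 rad counter-clockwise from the gate's x axis (at 1.0 it points straight away from the duct). It turns stiffly with dry friction (about 4 N of push at the stud) and stays where it is left; at the start it is nearer to shut than the long mark is
- stud (a point): upright dark steel stud on the lever, 16 mm thick, its axis 95 mm from the gate's axis; this point is the stud's centre half-way up, 85 mm above the bench; the stud stands on the lever, foot at 62 mm, top at 108 mm. The lever under it is a flat dark bar 18 mm wide from the ring outwards, with its top at 62 mm. Nothing on the gate stands higher than 68 mm except the stud
- pointer_tip (a point): tip of the lever's pointer, a 6 mm wide dark finger on the end of the lever bar, 120 mm from the gate's axis, in line with the stud and the axis, 59 mm above the bench
- long_mark (a point): the point of the scale's long mark on which the pointer tip should stand: in the middle of the mark's width, 120 mm from the gate's axis, 51 mm above the bench
- scale: the scale: a fixed bare-metal sector 80 to 150 mm from the gate's axis, top 50 mm above the bench, clamped at a different angle each time; origin on the gate's axis, x axis along the long mark. Eleven dark radial marks, 0.22 rad apart, begin 117 mm from the axis: ten short (12 x 3.5 mm) and one long (30 x 6.5 mm), the fourth from the open end. The lever always lies over the scale
- small_button (a joint): travel of the small button in m: 0 out, 0.006 fully in; a spring pushes it back out, about 5 N fully in
- small_button_top (a point): centre of the top face of the small black round button, 30 mm across, pressed straight down, in a steel collar on the grey switch box (110 x 190 mm, 56 mm high, fixed to the bench); about 78 mm above the bench when out
- large_button (a joint): travel of the large button in m: 0 out, 0.006 fully in; sprung. Not to be pressed
- large_button_top (a point): centre of the top face of the large black round button, 52 mm across, on the same switch box, 90 mm from the small one (either may be the left one)
- billet: plain dark steel block 55 x 40 x 40 mm, loose; origin at the centre of its underside
- die_ring: loose steel ring, 40 mm across, 16 mm high; origin at the centre of its underside
- oil_bottle: loose bottle, 56 mm across, 150 mm tall; origin at the centre of its underside
- hammer: loose hand hammer lying on the bench; origin under its middle
- wire_brush: loose hand brush lying on the bench; origin under its middle
- tin: loose open tin, 70 mm across, 80 mm tall; origin at the centre of its underside
- blank: loose flat steel bar 160 x 28 x 6 mm lying on the bench; origin at the centre of its underside

How it is judged:
By the outcome, as a careful person would: the job done as asked, in the order asked, and still so for the second after the job is handed in, with the robot touching nothing.
It also fails if it takes over 58 s, if anything falls off the work surface, if the arm or the gripper's body presses on something with over 40 N, if the wrist force passes 120 N, or if a joint passes its speed limit or range.

ROBOT

A 6-joint arm with a two-finger parallel gripper is mounted at the origin on the work surface. World frame = base frame: x ahead of the robot, y to its left, z up, the work surface at z = 0. Lengths are in m, angles in rad, forces in N, time in s.
With the tool pointing down it reaches from about 0.275 to 0.725 m from the base axis. Payload 5.6 kg.
Tool frame: the origin (TCP) lies midway between the tips of the shut fingers; the grasp point (between the pads) lies robot.hold_point_z behind it (robot.hold_point_z is the distance from the TCP to the grasp point, in m); z points along the fingers, y is the direction in which the jaws open and shut (so a half turn about z gives the same grasp; the last joint's range is limited). The gripper opens to 85 mm and grips with 20 to 120 N. Pads are 22 mm wide; open, the fingers measure 114 mm over their backs; the gripper's body (76 mm by 85 mm) begins 54 mm behind the grasp point. The pads swing forward as they close: fully open they stand 13 mm farther back than shut.
Start: joints at [1.391, 0.255, 0.108, 0, -1.424, -0.285], TCP at [0.247, 0.492, 0.231] pointing down, gripper open.
Joint ranges: [-2.95, 2.95], [-1.21, 1.97], [-1.09, 1.5], [-2.87, 1.71], [-2.94, -0.07], [-3.05, 3.05]. Speed limits (rad/s): [2.57, 2.57, 3.14, 3.14, 3.14, 3.14].

INTERFACE

Orientations are given as a rotation vector (axis times angle).
In Python, from cell import robot gives the robot as it stands.
- The arm moves only by the tool jog_arm, never from a script. Its argument "deltas" is one flat list of numbers, 4 for each row, row after row: the shift along the tool's x, y, z in m, then the turn about the tool's z in rad. A call has 1 to 10 rows; each row shifts and turns the pose as measured when the row begins, along the tool's axes as they then stand; what a row does not reach is not made up. A row lasts 1/8 s, in which the tool goes at most 62.5 mm and 10.7 degrees, less where a joint would pass 70% of its speed; a pose out of reach is approached as far as the arm can. A call with a gripper value outside its range is refused whole. "jaw" is the opening, from 0 (shut) to 1 (fully open), set as the call begins (left out, the last holds). The fingers move at their own pace and stop on an object; "grip_force" is the grip in N (left out, the last holds). Time passes only in rows, so rows that do not move let the fingers close. It gives the time, the measured TCP pose, the force and the opening at its end, in the units of the state.
- robot.state(): the state, without advancing time (a new reading comes with each control period).
- robot.get_image(name): name is "side" or "top" or "wrist"; returns a dict with "image" (384x512x3 uint8, red, green, blue), "range_z" (384x512 float32, m along the optical axis (not along the pixel's ray), 0 where there is no reading), "fx", "fy", "cx", "cy" (pixels), "R" (3x3) and "t" (3): a world point X has camera coordinates R X + t. Camera axes: x right, y down, z forward; pixel columns grow to the right and rows downward; lengths in m; the calibration is good to about 2 mm. A picture is of the moment at which its call begins.
- robot.job_done(): hands the job in, once; it reports no verdict.
The state is a dict: "t": time; "joint_pos": joint angles; "joint_velocities": joint speeds; "joint_efforts": joint torques, N m; "tool_pos": TCP position; "tool_rot": TCP orientation; "force": force on the tool from outside, world axes, zero at the start; "torque": the same for the moment, N m; "gripper_width": opening from 0.0 (shut) to 1.0 (fully open).
Only numpy, scipy, OpenCV 4.12 (cv2) and the standard library are available. Lean on these libraries where they do the work, as an engineer would, in place of code of your own. Each camera call takes 0.05 s, during which the arm holds its last target.

## Working session

There is one attempt and no reset: what is moved stays moved. The work goes in short steps, Python scripts to look and compute and a tool call to move; the robot and the scene stay as the last step left them, time stands still between calls to the robot, and variables do not carry over. Pictures are saved under pics/ and viewed, and the job is handed in when it is done.

Besides the shell and the picture viewer there is one more tool, called as name(argument=value, ...), one argument or row to a line, values as JSON. jog_arm: Moves the arm, as the interface text tells. Its arguments: {"type":"object","properties":{"deltas":{"type":"array"},"jaw":{"type":"number"},"grip_force":{"type":"number"}},"required":["deltas"]}

```bash
ls; mkdir -p pics; python3 - <<'E'
from cell import robot
import cv2,pickle
d={}
for n in ["top","side"]:
    im=robot.get_image(n); d[n]=im
    cv2.imwrite(f"pics/{n}0.png",im["image"][:,:,::-1]); print(n,im["fx"],im["cx"],im["cy"],im["R"],im["t"])
pickle.dump(d,open("im0.pkl","wb"))
print(robot.state(),robot.hold_point_z)
E
```

```text
pics
top 431.5757721010082 255.27888872517383 185.79490322741017 [[-0.0082295  -0.99995178 -0.0053587 ]
 [-0.99009999  0.00889912 -0.14008149]
 [ 0.14012242  0.00415285 -0.99012548]] [-0.00375284  0.58055055  1.26074181]
side 361.8175072524845 261.5261227868098 187.52869708226322 [[ 0.92409358 -0.38157275 -0.02129073]
 [-0.27374979 -0.62203623 -0.73357479]
 [ 0.26666855  0.68372009 -0.67927515]] [-0.5167482   0.21054565  1.0123516 ]
{'t': 0.1, 'joint_pos': array([ 1.39060654e+00,  2.55711573e-01,  1.07149966e-01, -4.13790505e-04,
       -1.42389603e+00, -2.84652588e-01]), 'joint_velocities': array([ 0.00021853, -0.00136721,  0.00218678,  0.00155937,  0.0007558 ,
        0.00190096]), 'joint_efforts': array([-2.74321988e-03, -3.87603951e+01,  2.38473469e+01,  5.37792295e+00,
       -3.79964156e-03, -1.34290627e-06]), 'tool_pos': array([0.24628683, 0.49129242, 0.23048133]), 'tool_rot': array([ 3.05546285e+00, -7.23322466e-01, -5.05513456e-04]), 'force': array([-0.23215817,  0.70523016,  0.12960526]), 'torque': array([-0.02155375, -0.0250737 ,  0.03222343]), 'gripper_width': 1.0020679726849748} 0.0187
```

View pics/top0.png

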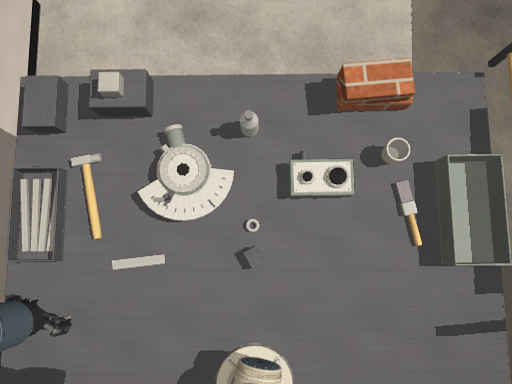

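View pics/side0.png

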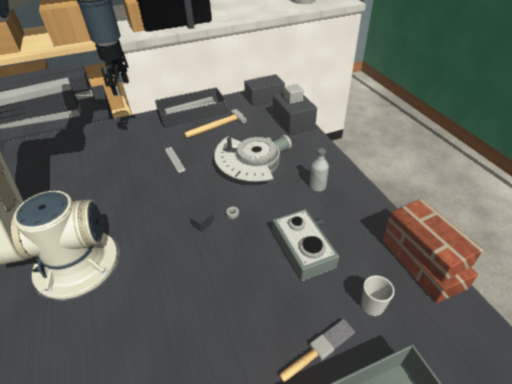

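The top view shows the gate drum at about (184,170), the stud at about (168,197), the small button at (307,177) and the large button at (338,176). I'll zoom in next.

```bash
python3 - <<'E'
import pickle,cv2
d=pickle.load(open("im0.pkl","rb"))
a=d["top"]["image"][115:235,125:245,::-1]
cv2.imwrite("pics/topz.png",cv2.resize(a,(600,600),interpolation=cv2.INTER_CUBIC))
a=d["side"]["image"][120:190,200:300,::-1]
cv2.imwrite("pics/sidez.png",cv2.resize(a,(800,560),interpolation=cv2.INTER_CUBIC))
E
```

```text
(no output)
```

View pics/topz.png

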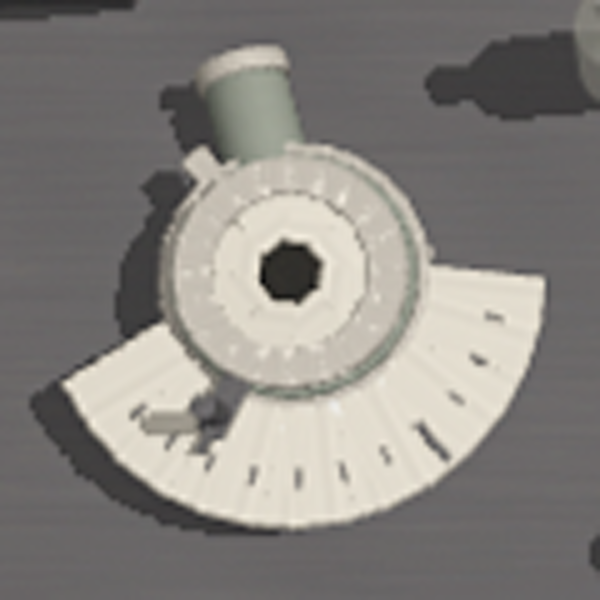

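View pics/sidez.png

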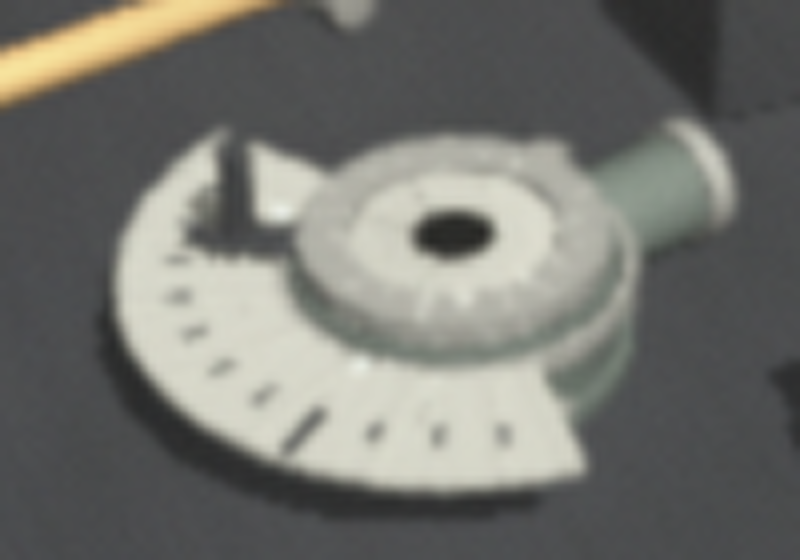

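```bash
cat > h.py <<'E'
import numpy as np
def cast(im,u,v,z):
    R,t=np.array(im["R"]),np.array(im["t"]); C=-R.T@t
    d=R.T@np.array([(u-im["cx"])/im["fx"],(v-im["cy"])/im["fy"],1]); return C+d*(z-C[2])/d[2]
def proj(im,X):
    c=np.array(im["R"])@X+np.array(im["t"]); return im["cx"]+im["fx"]*c[0]/c[2], im["cy"]+im["fy"]*c[1]/c[2]
E
python3 - <<'E'
import pickle,cv2,numpy as np
from h import *
d=pickle.load(open("im0.pkl","rb"))
def zz(p,o,s): return (p[0]+.5)/s-.5+o[0],(p[1]+.5)/s-.5+o[1]
T=d["top"];S=d["side"]
def marks(im,roi,z,name):
    g=cv2.cvtColor(im["image"],cv2.COLOR_RGB2GRAY)
    bg=cv2.morphologyEx(g,cv2.MORPH_CLOSE,np.ones((7,7)))
    df=bg.astype(float)-g
    x0,y0,x1,y1=roi
    m=np.zeros_like(g); m[y0:y1,x0:x1]=((df>18)&(bg>150))[y0:y1,x0:x1]
    n,l,st,c=cv2.connectedComponentsWithStats(m)
    for i in range(1,n):
        ys,xs=np.nonzero(l==i); w=df[ys,xs]; u,v=(xs*w).sum()/w.sum(),(ys*w).sum()/w.sum()
        print(name,round(u,1),round(v,1),len(xs),cast(im,u,v,z).round(4))
marks(T,(140,160,236,222),.0505,"top"); marks(S,(210,135,280,185),.0505,"side")
h=zz((290,271),(125,115),5); print("hole top",cast(T,*h,.067))
h=zz((453,234),(200,120),8); print("hole side",cast(S,*h,.067))
for n,im,p in(("small",T,(307,176.5)),("large",T,(338,176.5)),("small",S,(297,222)),("large",S,(312,246))): print(n,cast(im,*p,.078))
# stud by depth
for im in (T,S):
    R,t=np.array(im["R"]),np.array(im["t"]);z=im["range_z"];v,u=np.indices(z.shape)
    P=np.stack([(u-im["cx"])/im["fx"]*z,(v-im["cy"])/im["fy"]*z,z],-1)-t; W=P@R
    c=np.array([.57,.17]); 
    m=(z>0)&(W[...,2]>.078)&(W[...,2]<.115)&(abs(W[...,0]-.55)<.14)&(abs(W[...,1]-.17)<.14)
    print(m.sum()); print(np.c_[u[m],v[m],W[m].round(3)][:25])
E
```

```text
top 159.7 161.0 3 [0.6575 0.2795 0.0505]
top 173.0 160.0 1 [0.6601 0.2392 0.0505]
top 197.0 171.7 46 [0.6235 0.1664 0.0505]
top 183.1 186.0 303 [0.5804 0.2076 0.0505]
top 181.6 162.7 5 [0.6515 0.2129 0.0505]
top 177.0 169.0 7 [0.6323 0.2268 0.0505]
top 189.0 168.1 4 [0.6348 0.1905 0.0505]
top 211.0 166.7 2 [0.6384 0.1242 0.0505]
top 164.0 169.0 1 [0.6327 0.2658 0.0505]
top 167.0 169.4 2 [0.6315 0.2568 0.0505]
top 167.0 172.5 2 [0.6218 0.2566 0.0505]
top 183.1 175.0 6 [0.6139 0.2079 0.0505]
top 175.0 177.0 1 [0.608  0.2322 0.0505]
top 223.4 178.0 9 [0.6036 0.0869 0.0505]
top 172.7 183.0 9 [0.5899 0.2389 0.0505]
top 179.8 185.8 7 [0.5811 0.2173 0.0505]
top 184.3 184.3 3 [0.5857 0.2039 0.0505]
top 220.2 186.6 9 [0.5778 0.0962 0.0505]
top 176.0 187.5 2 [0.5761 0.2287 0.0505]
top 215.8 194.1 7 [0.5551 0.1094 0.0505]
top 157.0 199.3 65 [0.5412 0.2848 0.0505]
top 211.0 202.9 34 [0.529  0.1235 0.0505]
top 165.5 204.2 29 [0.5262 0.259  0.0505]
top 201.7 205.5 9 [0.5212 0.151  0.0505]
top 193.2 209.1 9 [0.5109 0.1762 0.0505]
top 175.1 209.6 8 [0.5099 0.23   0.0505]
top 184.3 210.2 9 [0.5077 0.
[... 2790 characters left out ...]
5.34e-01 2.45e-01 1.04e-01]
 [2.28e+02 1.40e+02 5.36e-01 2.42e-01 1.06e-01]
 [2.29e+02 1.40e+02 5.39e-01 2.40e-01 1.06e-01]
 [2.30e+02 1.40e+02 5.43e-01 2.41e-01 1.04e-01]
 [2.27e+02 1.41e+02 5.34e-01 2.47e-01 9.90e-02]
 [2.28e+02 1.41e+02 5.37e-01 2.45e-01 9.90e-02]
 [2.29e+02 1.41e+02 5.40e-01 2.45e-01 9.80e-02]
 [2.30e+02 1.41e+02 5.44e-01 2.45e-01 9.70e-02]
 [2.31e+02 1.41e+02 5.47e-01 2.44e-01 9.60e-02]
 [2.27e+02 1.42e+02 5.34e-01 2.50e-01 9.20e-02]
 [2.28e+02 1.42e+02 5.36e-01 2.45e-01 9.50e-02]
 [2.29e+02 1.42e+02 5.39e-01 2.43e-01 9.60e-02]
 [2.30e+02 1.42e+02 5.43e-01 2.43e-01 9.50e-02]
 [2.31e+02 1.42e+02 5.48e-01 2.46e-01 9.10e-02]
 [2.27e+02 1.43e+02 5.33e-01 2.49e-01 8.90e-02]]
```

```bash
python3 - <<'E'
import numpy as np
from scipy.optimize import least_squares
T=np.array([[.6036,.0869],[.5778,.0962],[.5551,.1094],[np.nan]*2,[.5212,.151],[.5109,.1762],[.5077,.2028],[.5099,.23]])
S=np.array([[.5998,.0872],[.5753,.0978],[.5515,.1107],[np.nan]*2,[.5167,.1519],[.5073,.1765],[.5034,.2041],[.5052,.2314]])
L={'T':(.529,.1235),'S':(.5253,.1242)}
k=np.arange(8)
for n,P in(('T',T),('S',S)):
    ok=~np.isnan(P[:,0])
    def f(p): 
        a=p[2]-.22*k; return (P-np.c_[p[0]+.123*np.cos(a),p[1]+.123*np.sin(a)])[ok].ravel()
    r=least_squares(f,[.628,.205,-1.5]); c=r.x[:2]; a=r.x[2]-.66
    q=np.array(L[n])-c; print(n,r.x,a,abs(r.fun).max(),"long",np.hypot(*q),np.arctan2(q[1],q[0]),c+.12*np.array([np.cos(a),np.sin(a)]))
for s in((.544,.247),(.5395,.245)): 
    for c in ((.6285,.205),(.625,.2055)):
        q=np.array(s)-c; print(np.hypot(*q),np.arctan2(q[1],q[0])%(2*np.pi))
E
```

```text
T [ 0.63046889  0.20686988 -1.79059144] -2.450591442207591 0.0006253041280636501 long 0.13132582988096483 -2.45380116370061 [0.5379959 0.1303928]
S [ 0.62629006  0.20839092 -1.78492446] -2.4449244628308415 0.0009999936787951497 long 0.13148042942390809 -2.4466642357798314 [0.53425194 0.13139103]
0.09436233358708328 2.6803147083999592
0.09101236179772501 2.6681173511710665
0.09757561170702439 2.719206017142466
0.09418333185866809 2.708814095685487
```

jog_arm(
  deltas=[0.045,0.006,0,0,0.045,0.006,0,0,0.045,0.006,0,0,0.045,0.006,0,0,0.045,0.006,0,0,0.045,0.006,0,0,0.045,0.006,0,0,0,0,0,0],
  jaw=0,
  grip_force=30,
)

```text
t: 1.1
tool_pos: [0.5151, 0.3063, 0.2254]
tool_rot: [3.049, -0.717, -0.008]
force: [-0.4, 0.2, 0.1]
gripper_width: -0.002
```

```bash
cat >> h.py <<'E'
import cv2,pickle
from scipy.spatial.transform import Rotation as Ro
def snap(robot,n,tag,crop=None,s=1):
    im=robot.get_image(n); pickle.dump(im,open(f"{tag}.pkl","wb")); a=im["image"][:,:,::-1]
    if crop: x0,y0,x1,y1=crop; a=a[y0:y1,x0:x1]
    cv2.imwrite(f"pics/{tag}.png",cv2.resize(a,None,fx=s,fy=s,interpolation=cv2.INTER_CUBIC)); return im
def pose(robot):
    s=robot.state(); R=Ro.from_rotvec(s["tool_rot"]).as_matrix(); print("t",round(s["t"],2),"p",s["tool_pos"].round(4),"xyaw",round(np.arctan2(R[1,0],R[0,0]),3),"z",R[:,2].round(3),"F",s["force"].round(1),"w",round(s["gripper_width"],3),"q",s["joint_pos"].round(2)); return s,R
E
python3 - <<'E'
from cell import robot
from h import *
pose(robot); snap(robot,"wrist","w1")
E
```

```text
t 1.1 p [0.5151 0.3063 0.2254] xyaw -0.462 z [-0.007 -0.008 -1.   ] F [-0.4  0.2  0.1] w -0.002 q [ 0.8   0.36  0.24  0.   -1.46  0.31]
```

View pics/w1.png

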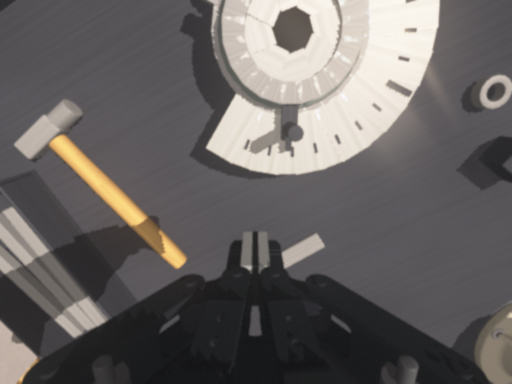

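The wrist view shows the drum hole at (293,30), the stud at (292,131), the long mark at (399,88) and the closed fingertips at (256,235). I'll fit the marks from this view.

```bash
cat > fit.py <<'E'
from h import *
from scipy.optimize import least_squares
def marks(im,zone,lo=117,hi=150):
    g=cv2.cvtColor(im["image"],cv2.COLOR_RGB2GRAY)
    bg=cv2.morphologyEx(g,cv2.MORPH_CLOSE,np.ones((25,25)))
    m=((g<120)&(bg>150)).astype(np.uint8)
    n,l,st,c=cv2.connectedComponentsWithStats(m); out=[]
    for i in range(1,n):
        p=cast(im,*c[i],.0505)
        r=np.hypot(p[0]-zone[0],p[1]-zone[1])
        if .112<r<.140 and st[i,4]>15: out.append((c[i][0],c[i][1],st[i,4],p[0],p[1],r,np.arctan2(p[1]-zone[1],p[0]-zone[0])%(2*np.pi)))
    return np.array(out)
E
python3 - <<'E'
from fit import *
im=pickle.load(open("w1.pkl","rb"))
print(cast(im,293,30,.067))
o=marks(im,(.628,.2075)); np.set_printoptions(suppress=True,precision=4); print(o)
print("stud top",cast(im,291.5,131,.108))
E
```

```text
[0.62842865 0.20817628 0.067     ]
[]
stud top [0.5476 0.2519 0.108 ]
```

```bash
sed -i 's/np.ones((25,25))/np.ones((13,13))/; s/m=((g<120)&(bg>150))/m=((bg.astype(int)-g>45)\&(bg>140))/; s/\[i,4\]>15/[i,4]>8/' fit.py; python3 - <<'E'
from fit import *
im=pickle.load(open("w1.pkl","rb"))
g=cv2.cvtColor(im["image"],cv2.COLOR_RGB2GRAY); print(g[82:96,390:412:2])
o=marks(im,(.628,.2075)); np.set_printoptions(suppress=True,precision=4); print(o)
cv2.imwrite("pics/w1z.png",cv2.resize(im["image"][0:180,200:440,::-1],None,fx=3,fy=3,interpolation=cv2.INTER_CUBIC))
E
```

```text
[[141 145 174 213 231 231 236 235 238 237 239]
 [142 138 141 172 218 230 234 230 234 232 238]
 [143 138 134 138 180 220 230 231 232 229 235]
 [143 140 135 132 141 181 218 230 232 231 233]
 [146 140 136 133 129 139 180 218 230 232 231]
 [158 145 137 133 129 127 137 178 218 229 231]
 [183 163 143 134 130 126 123 135 177 216 229]
 [213 194 168 139 132 126 123 120 132 176 216]
 [230 221 205 153 136 127 125 121 117 131 174]
 [234 232 225 178 157 133 122 121 117 116 131]
 [235 234 230 209 191 157 126 121 118 114 119]
 [235 234 233 229 219 198 140 124 118 115 130]
 [235 234 233 234 230 222 178 141 120 116 156]
 [235 234 233 233 233 228 216 173 141 126 189]]
[[409.       0.6667  18.       0.6027   0.0904   0.1198   4.4998]
 [410.6     29.5333  45.       0.5773   0.0961   0.1224   4.2849]
 [403.5217  58.3696  46.       0.5544   0.1104   0.1218   4.0633]
 [398.4635  88.099  192.       0.5281   0.1239   0.1302   3.8383]
 [376.4688 106.8438  32.       0.5201   0.1518   0.1214   3.6182]
 [358.125  125.3438  32.       0.5101   0.1769   0.1218   3.3952]
 [261.9689 143.8012 322.       0.5402   0.284    0.1165   2.4248]
 [337.2812 139.0312  32.       0.5062   0.2038   0.1218   3.1722]
 [246.4857 144.1429  35.       0.5478   0.3003   0.1226   2.2836]
 [289.1628 148.1279  86.       0.5215   0.2579   0.1178   2.6998]
 [314.7714 147.5429  35.       0.5087   0.2309   0.1215   2.9482]]
```

View pics/w1z.png

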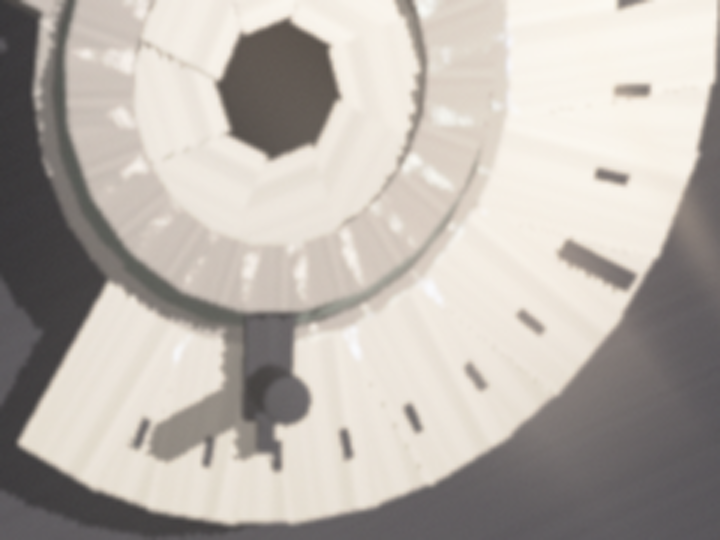

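```bash
python3 - <<'E'
from fit import *
im=pickle.load(open("w1.pkl","rb"))
o=marks(im,(.628,.2075)); o=o[(abs(o[:,5]-.1216)<.0012)]; 
k=np.round((o[:,6]-3.838)/.22)
f=lambda p:(o[:,3:5]-np.c_[p[0]+.123*np.cos(p[2]+.22*k),p[1]+.123*np.sin(p[2]+.22*k)])[o[:,1]>5].ravel()
r=least_squares(f,[.628,.2075,3.838]); print(r.x,abs(r.fun).max()); c=r.x[:2]
for n,u,v,z in(("studtop",295.7,132.5,.108),("pointer",289,145,.059),("barfoot",289.5,108,.062)):
    p=cast(im,u,v,z); q=p[:2]-c; print(n,p,np.hypot(*q),np.arctan2(q[1],q[0])%6.2832)
E
```

```text
[0.62938813 0.2078609  3.8349747 ] 0.00031387236916793904
studtop [0.54462248 0.24891479 0.108     ] 0.09418405917136033 2.690565746694837
pointer [0.52664127 0.25696517 0.059     ] 0.11387776706662205 2.6957685684866517
barfoot [0.56324983 0.24037789 0.062     ] 0.07369959148059493 2.684646165989889
```

jog_arm(
  deltas=[0.03,0.003,0,0,0.021,0.001,0,0,0,0,0.045,0,0,0,0.04,0,0,0,0.03,0,0,0,0,0],
)

```text
t: 1.9
tool_pos: [0.5563, 0.283, 0.1075]
tool_rot: [3.053, -0.71, -0.01]
force: [0.1, 0.1, 0.3]
gripper_width: -0.003
```

```bash
python3 - <<'E'
from cell import robot
from h import *
pose(robot); snap(robot,"wrist","w2")
E
```

```text
t 1.9 p [0.5563 0.283  0.1075] xyaw -0.457 z [-0.008 -0.006 -1.   ] F [0.1 0.1 0.3] w -0.003 q [ 0.72  0.47  0.1  -0.   -1.21  0.39]
```

View pics/w2.png

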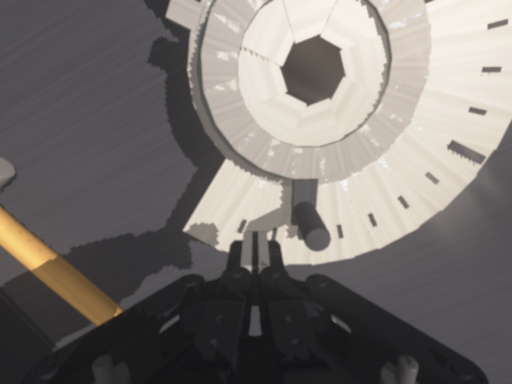

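jog_arm(
  deltas=[0.002,0,0.016,0,0,0,0.012,0,0.001,0.004,0,0,0,0.003,0,0,0,0.003,0,0,0,0,0,0],
)

```text
t: 2.7
tool_pos: [0.5577, 0.2742, 0.0846]
tool_rot: [-3.06, 0.709, -0.003]
force: [-1.2, 0.0, -0.6]
gripper_width: -0.005
```

jog_arm(
  deltas=[0,0.003,0.004,0,0,0.003,0.001,0,0,0.003,0,0,0,0.003,0,0],
)

```text
t: 3.2
tool_pos: [0.553, 0.2648, 0.0796]
tool_rot: [-3.056, 0.708, -0.006]
force: [1.2, 4.3, -0.7]
gripper_width: -0.0
```

```bash
python3 - <<'E'
from cell import robot
from h import *
s,R=pose(robot); p=s["tool_pos"]-np.array([.6294,.2079,0]); print((R.T@p).round(4)); snap(robot,"wrist","w3")
E
```

```text
t 3.2 p [0.553  0.2648 0.0796] xyaw -0.455 z [ 0.005  0.004 -1.   ] F [ 1.2  4.3 -0.7] w -0.0 q [ 0.7   0.46  0.01 -0.   -1.12  0.41]
[-0.0934 -0.0179 -0.0797]
```

View pics/w3.png

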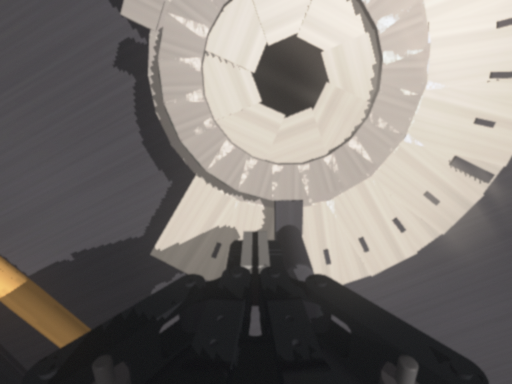

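jog_arm(
  deltas=[-0.001,0.005,0,-0.05,-0.001,0.005,0,-0.05,-0.001,0.005,0,-0.05,-0.001,0.005,0,-0.05,-0.001,0.005,0,-0.05,-0.001,0.005,0,-0.05,-0.001,0.005,0,-0.05,-0.001,0.005,0,-0.05],
)

```text
t: 4.25
tool_pos: [0.5366, 0.2334, 0.0798]
tool_rot: [-3.127, 0.063, -0.018]
force: [1.4, 4.0, -1.4]
gripper_width: 0.001
```

```bash
python3 - <<'E'
from cell import robot
from h import *
s,R=pose(robot); p=s["tool_pos"]-np.array([.6294,.2079,0]); print((R.T@p).round(4)); snap(robot,"wrist","w4")
E
```

```text
t 4.25 p [0.5366 0.2334 0.0798] xyaw -0.041 z [ 0.012  0.014 -1.   ] F [ 1.4  4.  -1.4] w 0.001 q [ 0.67  0.4  -0.08 -0.   -1.07  0.86]
[-0.0928 -0.0228 -0.0805]
```

View pics/w4.png

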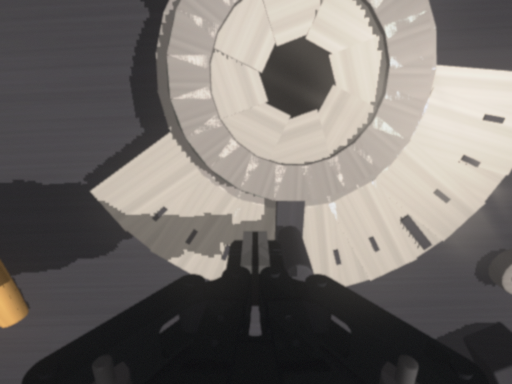

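```bash
cat > bar.py <<'E'
from fit import *
def bar(im,c=np.array([.6294,.2079]),lo=0,hi=7):
    # scan bar along radius 76..80 mm at z=.062 by angle, find dark
    g=cv2.cvtColor(im["image"],cv2.COLOR_RGB2GRAY).astype(np.float32)
    A=np.arange(2.4,4.4,.004); acc=[]
    for r in (.077,.079,.081):
        uv=np.array([proj(im,np.array([c[0]+r*np.cos(a),c[1]+r*np.sin(a),.062])) for a in A],np.float32)
        acc.append(cv2.remap(g,uv[None,:,0],uv[None,:,1],cv2.INTER_LINEAR)[0])
    a=np.mean(acc,0); m=a<105
    out=[];i=0
    while i<len(A):
        if m[i]:
            j=i
            while j<len(A) and m[j]: j+=1
            if j-i>10: out.append((A[i].round(3),A[j-1].round(3),((A[i]+A[j-1])/2).round(3),"mm",round((A[j-1]-A[i])*79,1)))
            i=j
        i+=1
    return out
E
python3 - <<'E'
from bar import *
for n in("w1","w2","w3","w4"): print(n,bar(pickle.load(open(n+".pkl","rb"))))
E
```

```text
w1 [(np.float64(2.572), np.float64(2.688), np.float64(2.63), 'mm', np.float64(9.2)), (np.float64(2.72), np.float64(2.768), np.float64(2.744), 'mm', np.float64(3.8))]
w2 [(np.float64(2.568), np.float64(2.784), np.float64(2.676), 'mm', np.float64(17.1))]
w3 [(np.float64(2.6), np.float64(2.82), np.float64(2.71), 'mm', np.float64(17.4))]
w4 [(np.float64(2.972), np.float64(3.196), np.float64(3.084), 'mm', np.float64(17.7))]
```

jog_arm(
  deltas=[-0.001,0.005,0,-0.045,-0.001,0.005,0,-0.045,-0.001,0.005,0,-0.045,-0.001,0.005,0,-0.045,-0.001,0.005,0,-0.045,-0.001,0.005,0,-0.045,-0.001,0.005,0,-0.045,-0.001,0.005,0,-0.045,-0.001,0.005,0,-0.045,-0.001,0.005,0,-0.045],
)

```text
t: 5.55
tool_pos: [0.5352, 0.1884, 0.0798]
tool_rot: [-3.052, -0.65, -0.031]
force: [0.1, 4.9, -0.8]
gripper_width: 0.004
```

```bash
python3 - <<'E'
from cell import robot
from bar import *
s,R=pose(robot); p=s["tool_pos"]-np.array([.6294,.2079,0]); print((R.T@p).round(4)); im=snap(robot,"wrist","w5"); print(bar(im)); o=marks(im,(.6294,.2079)); print(o.round(4))
E
```

```text
t 5.55 p [0.5352 0.1884 0.0798] xyaw 0.419 z [ 0.015  0.025 -1.   ] F [ 0.1  4.9 -0.8] w 0.004 q [ 0.61  0.37 -0.13 -0.01 -1.05  1.39]
[-0.092  -0.0219 -0.0817]
[(np.float64(2.916), np.float64(2.988), np.float64(2.952), 'mm', np.float64(5.7)), (np.float64(3.444), np.float64(3.676), np.float64(3.56), 'mm', np.float64(18.3))]
[[4.355426e+02 1.989574e+02 9.400000e+01 6.027000e-01 8.780000e-02
  1.230000e-01 4.493900e+00]
 [1.498500e+02 2.160500e+02 2.000000e+01 5.119000e-01 2.580000e-01
  1.278000e-01 2.738700e+00]
 [4.029381e+02 2.263711e+02 9.700000e+01 5.770000e-01 9.640000e-02
  1.232000e-01 4.273100e+00]
 [1.854304e+02 2.350759e+02 7.900000e+01 5.085000e-01 2.307000e-01
  1.231000e-01 2.955600e+00]
 [3.676744e+02 2.456279e+02 8.600000e+01 5.543000e-01 1.106000e-01
  1.229000e-01 4.054800e+00]
 [2.198077e+02 2.516667e+02 7.800000e+01 5.064000e-01 2.037000e-01
  1.231000e-01 3.175700e+00]
 [3.316522e+02 2.626561e+02 2.530000e+02 5.318000e-01 1.270000e-01
  1.268000e-01 3.833700e+00]]
```

View pics/w5.png

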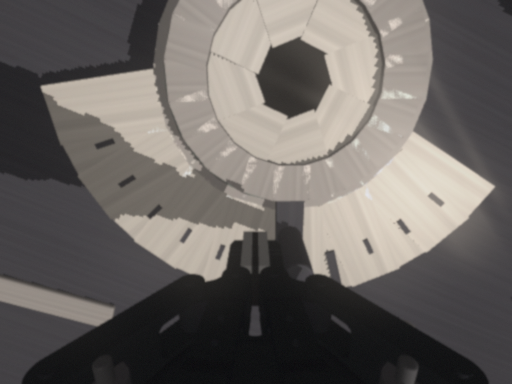

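jog_arm(
  deltas=[-0.001,0.005,0,-0.045,-0.001,0.005,0,-0.045,-0.001,0.005,0,-0.045,-0.001,0.004,0,-0.045,0,0,0,0],
)

```text
t: 6.22
tool_pos: [0.5402, 0.1713, 0.0799]
tool_rot: [-2.98, -0.922, -0.034]
force: [-0.6, 0.4, 0.7]
gripper_width: -0.001
```

```bash
python3 - <<'E'
from cell import robot
from bar import *
s,R=pose(robot); p=s["tool_pos"]-np.array([.6294,.2079,0]); print((R.T@p).round(4)); im=snap(robot,"wrist","w6",(200,190,400,330),4); print(bar(im)); o=marks(im,(.6294,.2079)); print(o.round(4)[:,2:])
T=snap(robot,"top","t6",(125,115,245,235),5)
E
```

```text
t 6.22 p [0.5402 0.1713 0.0799] xyaw 0.6 z [ 0.014  0.028 -1.   ] F [-0.6  0.4  0.7] w -0.001 q [ 0.57  0.36 -0.13 -0.02 -1.05  1.61]
[-0.0921 -0.0214 -0.0821]
[(np.float64(2.936), np.float64(2.98), np.float64(2.958), 'mm', np.float64(3.5)), (np.float64(3.636), np.float64(3.864), np.float64(3.75), 'mm', np.float64(18.0))]
[[8.5000e+01 5.0850e-01 2.3070e-01 1.2300e-01 2.9554e+00]
 [9.5000e+01 6.0270e-01 8.7800e-02 1.2310e-01 4.4938e+00]
 [8.3000e+01 5.0640e-01 2.0360e-01 1.2310e-01 3.1761e+00]
 [9.3000e+01 5.7710e-01 9.6300e-02 1.2320e-01 4.2741e+00]
 [8.4000e+01 5.5410e-01 1.1050e-01 1.2310e-01 4.0547e+00]
 [2.4000e+01 5.0670e-01 1.7670e-01 1.2660e-01 3.3904e+00]]
```

View pics/w6.png

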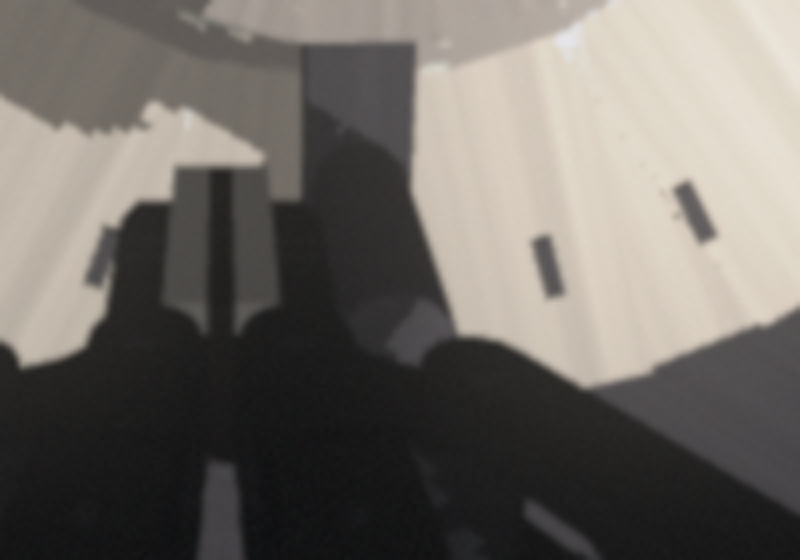

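View pics/t6.png

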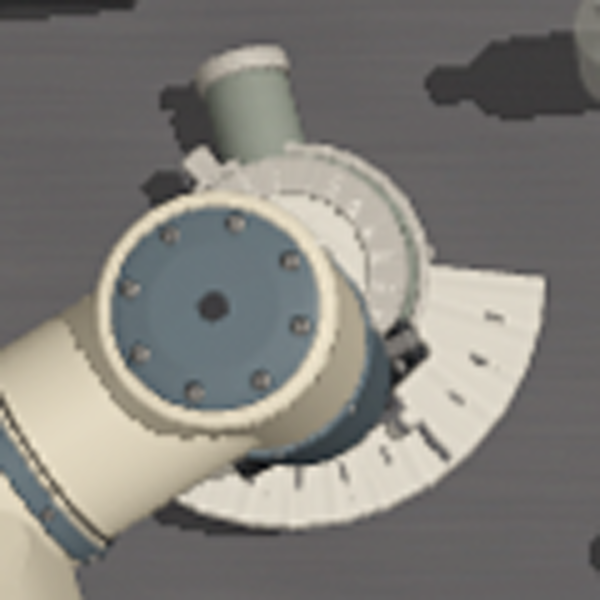

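jog_arm(
  deltas=[0,-0.01,0,0,0,-0.01,0,0,0,-0.005,-0.04,0,-0.01,0,-0.05,0,-0.02,0,-0.02,0,0,0,0,0],
)

```text
t: 7.08
tool_pos: [0.4958, 0.1734, 0.1919]
tool_rot: [-2.984, -0.921, -0.027]
force: [0.4, 0.3, -0.8]
gripper_width: -0.0
```

```bash
python3 - <<'E'
from cell import robot
from bar import *
s,R=pose(robot); p=s["tool_pos"]-np.array([.6294,.2079,0]); print((R.T@p).round(4)); im=snap(robot,"wrist","w7",(200,50,440,230),3); print(bar(im)); o=marks(im,(.6294,.2079)); print(o.round(4))
E
```

```text
t 7.08 p [0.4958 0.1734 0.1919] xyaw 0.599 z [ 0.011  0.023 -1.   ] F [ 0.4  0.3 -0.8] w -0.0 q [ 0.63  0.21 -0.05 -0.01 -1.29  1.55]
[-0.1255 -0.0492 -0.1942]
[]
[[1.786909e+02 6.807270e+01 5.500000e+01 5.479000e-01 2.999000e-01
  1.229000e-01 2.295700e+00]
 [1.872340e+02 9.691490e+01 4.700000e+01 5.298000e-01 2.798000e-01
  1.229000e-01 2.516600e+00]
 [2.005106e+02 1.218936e+02 4.700000e+01 5.165000e-01 2.565000e-01
  1.229000e-01 2.735200e+00]
 [2.176098e+02 1.428049e+02 4.100000e+01 5.084000e-01 2.309000e-01
  1.231000e-01 2.954100e+00]
 [3.828571e+02 1.458000e+02 3.500000e+01 6.028000e-01 8.780000e-02
  1.230000e-01 4.494800e+00]
 [2.383250e+02 1.590500e+02 4.000000e+01 5.064000e-01 2.037000e-01
  1.231000e-01 3.175900e+00]
 [3.600714e+02 1.612381e+02 4.200000e+01 5.772000e-01 9.650000e-02
  1.230000e-01 4.274200e+00]
 [2.612368e+02 1.700000e+02 3.800000e+01 5.104000e-01 1.770000e-01
  1.230000e-01 3.395900e+00]
 [3.358919e+02 1.714324e+02 3.700000e+01 5.542000e-01 1.104000e-01
  1.231000e-01 4.055600e+00]
 [3.095023e+02 1.824286e+02 2.170000e+02 5.287000e-01 1.261000e-01
  1.298000e-01 3.823600e+00]
 [2.855000e+02 1.760000e+02 3.600000e+01 5.197000e-01 1.517000e-01
  1.232000e-01 3.615100e+00]]
```

View pics/w7.png

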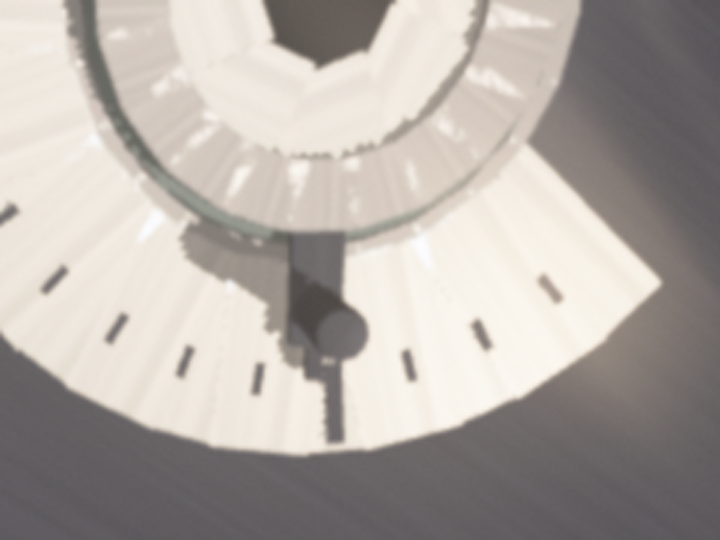

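```bash
cat > lev.py <<'E'
from bar import *
C=np.array([.6294,.2079])
def ang(im,u,v,z):
    p=cast(im,u,v,z); q=p[:2]-C; return p.round(4),np.hypot(*q).round(4),(np.arctan2(q[1],q[0])%6.2832).round(4)
E
python3 - <<'E'
from lev import *
im=pickle.load(open("w7.pkl","rb"))
for u,v,z in((305.8,133.3,.062),(313.7,160.3,.108),(305,172.7,.059)): print(ang(im,u,v,z))
g=cv2.cvtColor(im["image"],cv2.COLOR_RGB2GRAY); print(g[128:146:4,290:320]); print(g[168:196:3,290:325])
E
```

```text
(array([0.5677, 0.1635, 0.062 ]), np.float64(0.076), np.float64(3.7654))
(array([0.5528, 0.1533, 0.108 ]), np.float64(0.094), np.float64(3.7608))
(array([0.5353, 0.1391, 0.059 ]), np.float64(0.1166), np.float64(3.7733))
[[124 109 104 103 105 104  99 104 113 115 116 115 116 115 117 116 116 115
  115 114 114 112 114 113 122 141 150 149 147 148]
 [126 125 124 123 122 116  98  96 105 107 107 108 107 107 108 109 111 111
  112 110 109 109 108 111 134 177 199 204 211 219]
 [140 138 137 133 129 121 101  98 105 107 107 108 106 107 107 109 111 111
  110 109 110 109 109 116 153 212 234 238 239 240]
 [146 147 148 149 149 140 109  86  86  93  98 103 105 107 108 109 110 111
  111 108 109 108 109 123 171 222 236 239 240 240]
 [146 147 148 148 145 129 101  83  81  80  80  83  89  88  86  88  95 104
  108 109 108 110 111 129 182 226 237 239 240 241]]
[[238 237 234 222 183 150 141 142 142 146 140 115 103 105 107 107 107 115
  121 118 116 114 111 111 115 122 127 137 160 201 229 238 240 241 242]
 [236 238 236 231 224 203 172 154 150 153 138 110 101 104 107 107 114 134
  143 142 142 131 120 145 203 231 2
[... 496 characters left out ...]
 234 238 240 240 240 239 239 238 237 237 231 200
  143 112 109 109 110 132 189 226 235 237 240 241 241 240 240 240 240]
 [236 234 232 231 231 232 236 239 240 240 239 239 238 237 238 238 235 219
  166 121 109 109 111 123 171 221 233 233 234 239 240 240 240 240 240]
 [235 232 231 230 230 233 237 239 240 239 239 238 237 237 238 238 234 216
  163 119 108 109 109 124 171 220 233 233 232 238 240 240 239 239 240]
 [234 231 230 230 231 234 238 240 239 239 238 238 236 237 238 238 234 223
  175 126 108 108 108 118 163 217 233 234 235 238 241 241 240 240 240]
 [232 231 230 230 232 236 238 239 239 239 238 237 236 237 238 235 226 218
  182 134 110 107 108 114 153 213 232 234 235 237 240 241 241 240 239]]
```

jog_arm(
  deltas=[0.02,0.009,0,0,0.017,0.009,0,0,0,0,0.04,0,0,0,0.04,0,0,0,0.033,0,0,0,0,-0.06,0,0,0,0],
)

```text
t: 8.0
tool_pos: [0.5356, 0.1832, 0.0652]
tool_rot: [-2.958, -1.013, -0.004]
force: [-0.5, 0.3, 0.2]
gripper_width: -0.001
```

```bash
cat > go.py <<'E'
from cell import robot
from lev import *
s,R=pose(robot); d=np.array([.5431,.1649,.08])-s["tool_pos"]; print("to target tool-frame",(R.T@d).round(4))
E
python3 go.py
```

```text
t 8.0 p [0.5356 0.1832 0.0652] xyaw 0.66 z [-0.003  0.015 -1.   ] F [-0.5  0.3  0.2] w -0.001 q [ 0.6   0.39 -0.13 -0.02 -1.04  1.64]
to target tool-frame [-0.0052  0.0189 -0.0151]
```

jog_arm(
  deltas=[0,0,-0.015,0,-0.002,0.003,0,0,-0.002,0.003,0,0,0,0,0,0],
)

```text
t: 8.5
tool_pos: [0.5367, 0.1758, 0.0817]
tool_rot: [-2.959, -1.009, -0.006]
force: [-0.2, 0.6, -0.5]
gripper_width: 0.002
```

```bash
python3 go.py
```

```text
t 8.5 p [0.5367 0.1758 0.0817] xyaw 0.657 z [-0.001  0.016 -1.   ] F [-0.2  0.6 -0.5] w 0.002 q [ 0.58  0.37 -0.12 -0.02 -1.08  1.65]
to target tool-frame [-0.0016  0.0126  0.0015]
```

jog_arm(
  deltas=[0,0.003,0,0,0,0.003,0,0,0,0.003,0,0,0,0.002,0,0,0,0,0,0],
)

```text
t: 9.12
tool_pos: [0.5427, 0.1673, 0.0816]
tool_rot: [-2.957, -1.008, -0.004]
force: [-2.0, 1.5, 1.6]
gripper_width: -0.0
```

```bash
python3 go.py
```

```text
t 9.12 p [0.5427 0.1673 0.0816] xyaw 0.657 z [-0.003  0.017 -1.   ] F [-2.   1.5  1.6] w -0.0 q [ 0.56  0.38 -0.1  -0.02 -1.08  1.67]
to target tool-frame [-0.0012  0.0021  0.0015]
```

jog_arm(
  deltas=[0,0.002,0,0,0,0.001,0,0,0,0,0,0],
)

```text
t: 9.5
tool_pos: [0.5444, 0.1649, 0.0815]
tool_rot: [-2.957, -1.008, -0.003]
force: [-2.4, 2.1, 1.8]
gripper_width: -0.006
```

```bash
python3 go.py; python3 - <<'E'
from cell import robot
from lev import *
im=snap(robot,"wrist","w8",(200,190,400,330),4); print(bar(im)); print(marks(im,C)[:,2:].round(4))
E
```

```text
t 9.5 p [0.5444 0.1649 0.0815] xyaw 0.657 z [-0.004  0.017 -1.   ] F [-2.4  2.1  1.8] w -0.006 q [ 0.56  0.38 -0.1  -0.02 -1.08  1.68]
to target tool-frame [-0.001  -0.0007  0.0015]
[(np.float64(3.716), np.float64(3.944), np.float64(3.83), 'mm', np.float64(18.0))]
[[1.5000e+01 5.1560e-01 2.3790e-01 1.1770e-01 2.8838e+00]
 [8.8000e+01 5.0850e-01 2.3060e-01 1.2300e-01 2.9556e+00]
 [9.1000e+01 6.0260e-01 8.7700e-02 1.2310e-01 4.4932e+00]
 [8.3000e+01 5.0640e-01 2.0360e-01 1.2310e-01 3.1763e+00]
 [8.9000e+01 5.7700e-01 9.6400e-02 1.2320e-01 4.2733e+00]
 [7.6000e+01 5.1030e-01 1.7700e-01 1.2300e-01 3.3956e+00]
 [7.8000e+01 5.5410e-01 1.1050e-01 1.2310e-01 4.0544e+00]]
```

Bar reads 3.83 and the mark is at 3.835. I'll back off and verify.

jog_arm(
  deltas=[0,-0.005,0,0,0,-0.01,0,0,0,-0.012,0,0,0,0,-0.04,0,-0.01,0,-0.05,0,-0.02,0,-0.02,0,0,0,0,0],
)

```text
t: 10.42
tool_pos: [0.5022, 0.1685, 0.1942]
tool_rot: [-2.959, -1.012, -0.004]
force: [1.2, 0.1, -0.1]
gripper_width: 0.001
```

```bash
python3 - <<'E'
from cell import robot
from lev import *
pose(robot); im=snap(robot,"wrist","w9",(200,50,440,230),3); print(marks(im,C).round(4))
g=cv2.cvtColor(im["image"],cv2.COLOR_RGB2GRAY); 
E
```

```text
t 10.43 p [0.5022 0.1685 0.1942] xyaw 0.659 z [-0.002  0.015 -1.   ] F [ 1.2  0.1 -0.1] w 0.001 q [ 0.61  0.23 -0.02 -0.01 -1.32  1.62]
[[1.776000e+02 6.306670e+01 6.000000e+01 5.479000e-01 2.999000e-01
  1.229000e-01 2.295300e+00]
 [1.845417e+02 9.266670e+01 4.800000e+01 5.295000e-01 2.799000e-01
  1.231000e-01 2.516800e+00]
 [1.965745e+02 1.183830e+02 4.700000e+01 5.164000e-01 2.566000e-01
  1.231000e-01 2.734700e+00]
 [2.128947e+02 1.401053e+02 3.800000e+01 5.086000e-01 2.308000e-01
  1.230000e-01 2.954100e+00]
 [3.757222e+02 1.530278e+02 3.600000e+01 6.029000e-01 8.780000e-02
  1.230000e-01 4.495000e+00]
 [2.325789e+02 1.575526e+02 3.800000e+01 5.064000e-01 2.037000e-01
  1.231000e-01 3.175900e+00]
 [3.525135e+02 1.667568e+02 3.700000e+01 5.773000e-01 9.660000e-02
  1.229000e-01 4.274400e+00]
 [2.546944e+02 1.696944e+02 3.600000e+01 5.104000e-01 1.770000e-01
  1.229000e-01 3.395400e+00]
 [3.282222e+02 1.752500e+02 3.600000e+01 5.544000e-01 1.106000e-01
  1.228000e-01 4.055700e+00]
 [2.783143e+02 1.771714e+02 3.500000e+01 5.196000e-01 1.517000e-01
  1.234000e-01 3.614600e+00]
 [3.031850e+02 1.852000e+02 2.000000e+02 5.293000e-01 1.245000e-01
  1.303000e-01 3.836100e+00]]
```

View pics/w9.png

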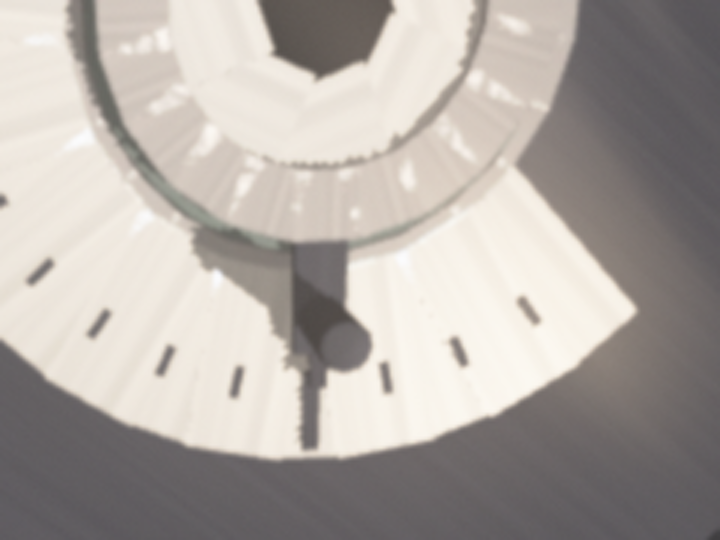

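```bash
python3 - <<'E'
from lev import *
for n in("w7","w9"):
    im=pickle.load(open(n+".pkl","rb"))
    g=cv2.cvtColor(im["image"],cv2.COLOR_RGB2GRAY).astype(np.float32)
    for r,z,w in((.078,.062,.3),(.081,.062,.3),(.114,.059,.1),(.117,.059,.1),(.119,.059,.1),(.128,.0505,.12),(.136,.0505,.12),(.142,.0505,.12)):
        A=np.arange(3.835-w,3.835+w,.003)
        uv=np.array([proj(im,np.array([C[0]+r*np.cos(a),C[1]+r*np.sin(a),z])) for a in A],np.float32)
        v=cv2.remap(g,uv[None,:,0],uv[None,:,1],cv2.INTER_LINEAR)[0]
        m=np.nonzero(v<(125 if z>.055 else 170))[0]
        print(n,r,A[m[0]].round(3),A[m[-1]].round(3),((A[m[0]]+A[m[-1]])/2).round(4),round((A[m[-1]]-A[m[0]])*r*1e3,1)) if len(m) else print(n,r,'none')
im=pickle.load(open("w9.pkl","rb")); print(ang(im,200+345.5/3-.3,50+345/3-.3,.108))
for a in(3.82,3.835,3.85):
  print(a,[np.round(proj(im,np.array([C[0]+.119*np.cos(a),C[1]+.119*np.sin(a),.059])),1)])
print(g[170:182,295:316].astype(int))
E
```

```text
w7 0.078 3.619 3.859 3.739 18.7
w7 0.081 3.643 3.856 3.7495 17.3
w7 0.114 3.735 3.837 3.786 11.6
w7 0.117 3.744 3.837 3.7905 10.9
w7 0.119 3.75 3.837 3.7935 10.4
w7 0.128 3.814 3.856 3.835 5.4
w7 0.136 3.811 3.856 3.8335 6.1
w7 0.142 3.811 3.856 3.8335 6.4
w9 0.078 3.703 3.94 3.8215 18.5
w9 0.081 3.718 3.934 3.826 17.5
w9 0.114 3.807 3.933 3.87 14.4
w9 0.117 3.804 3.858 3.831 6.3
w9 0.119 3.804 3.858 3.831 6.4
w9 0.128 3.808 3.859 3.8335 6.5
w9 0.136 3.814 3.856 3.835 5.7
w9 0.142 3.811 3.856 3.8335 6.4
(array([0.557 , 0.1473, 0.108 ]), np.float64(0.0944), np.float64(3.839))
3.82 [array([302.8, 177.3])]
3.835 [array([304.5, 177.3])]
3.85 [array([306.2, 177.2])]
[[170 151 148 145 145 146 141 124 107 106 106 101  96  98 101 105 107 108
  110 111 112]
 [179 160 157 152 146 145 143 130 112 107 107 106 103 100 104 108 108 109
  110 111 113]
 [182 189 193 173 154 145 140 130 114 107 108 108 107 111 129 135 127 122
  117 116 119]
 [213 225 227 210 175 147 129 113 104 105 108 108 109 130 176 189 177 165
  151 145 152]
 [235 237 237 229 204 157 115  96  96 104 107 108 110 144 209 228 224 218
  206 201 206]
 [239 239 238 234 217 169 121  96  96 104 107 108 111 147 217 236 237 236
  235 234 235]
 [239 239 238 234 220 175 126 100  96 103 107 108 110 147 216 237 239 239
  239 240 239]
 [239 238 238 236 224 176 124  99  97 104 108 108 112 149 217 237 239 239
  240 240 240]
 [239 238 237 233 215 163 119 103 100 104 109 116 131 161 221 238 240 239
  240 240 240]
 [239 238 235 225 192 146 117 108 106 108 114 142 174 199 229 238 240 239
  239 240 240]
 [239 238 234 223 196 152 120 111 111 110 123 166 210 226 236 240 240 239
  239 240 240]
 [239 238 236 231 208 156 120 110 110 110 124 172 217 227 236 240 240 239
  239 240 240]]
```

jog_arm(
  deltas=[-0.028,0.044,-0.01,0,-0.028,0.044,0,0,-0.028,0.044,0,0,-0.028,0.044,0,0,-0.028,0.044,0,0,-0.028,0.044,0,0,0,0,0,0.15,0,0,0,0.15,0,0,0,0.15,0,0,0,0.15],
)

```text
t: 11.72
tool_pos: [0.5316, -0.1486, 0.1817]
tool_rot: [-3.127, -0.069, 0.043]
force: [0.6, -0.0, -0.9]
gripper_width: -0.001
```

```bash
python3 - <<'E'
from cell import robot
from lev import *
pose(robot); im=snap(robot,"wrist","w10"); T=snap(robot,"top","t10",(125,115,245,235),5); S=snap(robot,"side","s10",(200,120,300,190),7)
E
```

```text
t 11.72 p [ 0.5316 -0.1486  0.1817] xyaw 0.044 z [-0.028  0.013 -1.   ] F [ 0.6 -0.  -0.9] w -0.001 q [ 0.    0.3   0.05 -0.01 -1.35  1.62]
```

View pics/w10.png

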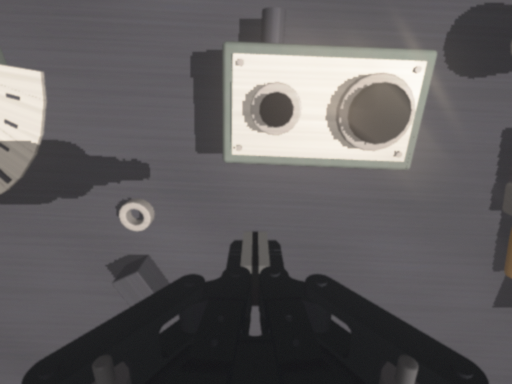

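View pics/t10.png

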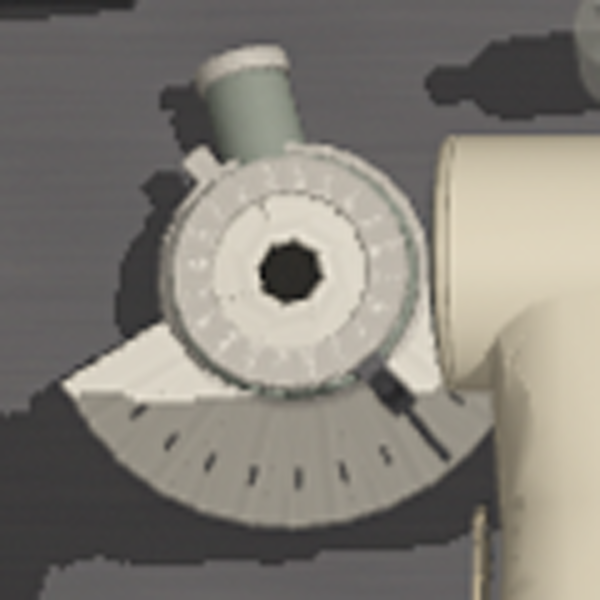

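View pics/s10.png

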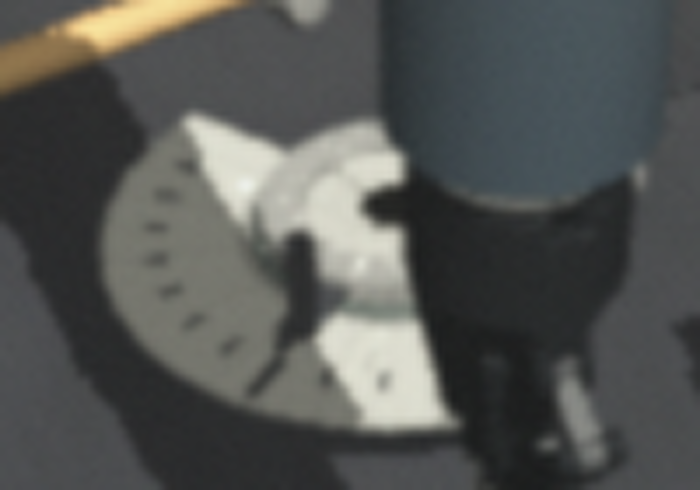

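The pointer runs straight into the long mark in the top view. In the wrist view the small button is at about (276,108) inside its collar, and the large one is at (380,110). I'll measure these.

```bash
python3 - <<'E'
from lev import *
im=pickle.load(open("w10.pkl","rb"))
g=cv2.cvtColor(im["image"],cv2.COLOR_RGB2GRAY)
m=((g<70)).astype(np.uint8); m[:, :240]=0; m[140:]=0;m[:70]=0
n,l,st,c=cv2.connectedComponentsWithStats(m)
for i in range(1,n):
    if st[i,4]>200: print(st[i],c[i],cast(im,*c[i],.078))
R,t=im["R"],im["t"];z=im["range_z"];v,u=np.indices(z.shape)
W=(np.stack([(u-im["cx"])/im["fx"]*z,(v-im["cy"])/im["fy"]*z,z],-1)-t)@R
print("row108", [(int(x),W[108,x].round(3).tolist()) for x in range(236,316,4)])
print("col276", [(int(y),W[y,276].round(3).tolist()) for y in range(70,146,5)])
print("dbg fingertips",[W[y,256].round(3).tolist() for y in (236,250)], [ (x,W[238,x].round(3).tolist()) for x in range(236,280,4)])
E
```

```text
[454  70  58   8 290] [479.4  72.4] [ 0.63998267 -0.32426353  0.078     ]
row108 [(236, [0.602, -0.126, 0.057]), (240, [0.602, -0.129, 0.056]), (244, [0.602, -0.133, 0.056]), (248, [0.602, -0.137, 0.055]), (252, [0.603, -0.141, 0.067]), (256, [0.603, -0.144, 0.067]), (260, [0.604, -0.148, 0.077]), (264, [0.604, -0.151, 0.08]), (268, [0.605, -0.155, 0.077]), (272, [0.605, -0.158, 0.078]), (276, [0.605, -0.161, 0.079]), (280, [0.605, -0.165, 0.079]), (284, [0.605, -0.168, 0.078]), (288, [0.605, -0.171, 0.079]), (292, [0.605, -0.175, 0.077]), (296, [0.605, -0.18, 0.068]), (300, [0.605, -0.183, 0.069]), (304, [0.605, -0.189, 0.057]), (308, [0.605, -0.192, 0.057]), (312, [0.605, -0.196, 0.057])]
col276 [(70, [0.636, -0.16, 0.057]), (75, [0.632, -0.161, 0.056]), (80, [0.628, -0.161, 0.058]), (85, [0.623, -0.161, 0.07]), (90, [0.619, -0.161, 0.069]), (95, [0.615, -0.161, 0.078]), (100, [0.611, -0.161, 0.078]), (105, [0.607, -0.161, 0.079]), (110, [0.603, -0.161, 0.078]), (115, [0.599, -0.162, 0.079]), (120, [0.595, -0.162, 0.079]), (125, [0.591, -0.162, 0.078]), (130, [0.585, -0.163, 0.068]), (135, [0.579, -0.164, 0.057]), (140, [0.574, -0.165, 0.058]), (145, [0.569, -0.165, 0.057])]
dbg fingertips [[0.544, -0.148, 0.191], [0.544, -0.148, 0.205]] [(236, [0.431, -0.125, -0.001]), (240, [0.431, -0.13, -0.001]), (244, [0.544, -0.142, 0.193]), (248, [0.543, -0.144, 0.192]), (252, [0.544, -0.146, 0.193]), (256, [0.544, -0.148, 0.193]), (260, [0.544, -0.15, 0.193]), (264, [0.544, -0.152, 0.193]), (268, [0.433, -0.167, -0.0]), (272, [0.434, -0.173, 0.0]), (276, [0.434, -0.178, -0.0])]
```

jog_arm(
  deltas=[0.025,0.006,0,0,0.025,0.006,0,0,0.022,0.004,0,0,0,0,0.04,0,0,0,0.03,0,0,0,0,0,0,0,0,0],
)

```text
t: 12.75
tool_pos: [0.6059, -0.1588, 0.1055]
tool_rot: [-3.126, -0.12, 0.046]
force: [0.5, -0.8, 0.5]
gripper_width: -0.004
```

```bash
python3 - <<'E'
from cell import robot
from lev import *
s,R=pose(robot); print((R.T@(np.array([.604,-.1615,.078])-s["tool_pos"])).round(4)); snap(robot,"wrist","w11")
E
```

```text
t 12.75 p [ 0.6059 -0.1588  0.1055] xyaw 0.077 z [-0.03   0.012 -0.999] F [ 0.5 -0.8  0.5] w -0.004 q [-0.01  0.49  0.13 -0.01 -1.25  1.67]
[-0.0013  0.003   0.0275]
```

View pics/w11.png

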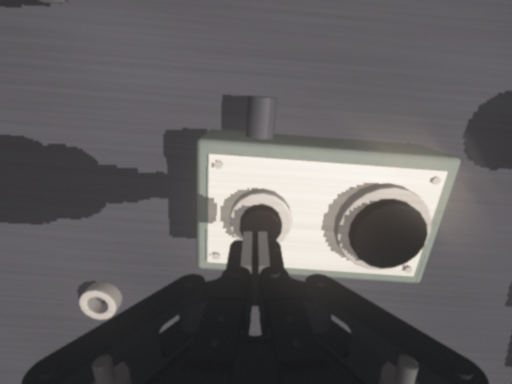

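jog_arm(
  deltas=[-0.001,0.003,0.01,0,0,0,0.008,0,0,0,0,0,0,0,0,0],
)

```text
t: 13.3
tool_pos: [0.6056, -0.1619, 0.0886]
tool_rot: [-3.126, -0.121, 0.039]
force: [-0.6, -0.5, -0.2]
gripper_width: -0.0
```

jog_arm(
  deltas=[0,0,0.005,0,0,0,0.004,0,0,0,0.003,0,0,0,0.003,0,0,0,0.002,0],
)

```text
t: 13.92
tool_pos: [0.6058, -0.1619, 0.0725]
tool_rot: [-3.127, -0.122, 0.036]
force: [-3.7, 2.4, 11.9]
gripper_width: -0.002
```

jog_arm(
  deltas=[0,0,0.001,0,0,0,0.001,0],
)

```text
t: 14.18
tool_pos: [0.6058, -0.1619, 0.0726]
tool_rot: [-3.128, -0.123, 0.034]
force: [-3.0, 2.3, 7.1]
gripper_width: 0.001
```

jog_arm(
  deltas=[0,0,0.003,0,0,0,0.003,0],
)

```text
t: 14.42
tool_pos: [0.6059, -0.1619, 0.0723]
tool_rot: [-3.13, -0.126, 0.029]
force: [-8.0, 5.2, 18.8]
gripper_width: -0.0
```

```bash
python3 - <<'E'
from cell import robot
from lev import *
pose(robot)
E
```

```text
t 14.43 p [ 0.6059 -0.1619  0.0723] xyaw 0.081 z [-0.019  0.009 -1.   ] F [-8.   5.2 18.8] w -0.0 q [-0.02  0.51  0.07 -0.01 -1.16  1.67]
```

Force reaches 18.8 N with z stuck at 72.3 mm, so the button is fully in. I'll release it and go up and away.

jog_arm(
  deltas=[0,0,-0.01,0,0,0,-0.03,0,0,0,-0.05,0,0,0,-0.03,0,-0.05,0,0,0,-0.05,0,0,0,0,0,0,0,0,0,0,0],
)

```text
t: 15.42
tool_pos: [0.5064, -0.1708, 0.1965]
tool_rot: [-3.128, -0.125, 0.03]
force: [0.4, -0.6, -0.4]
gripper_width: -0.004
```

```bash
python3 - <<'E'
from cell import robot
from lev import *
pose(robot); im=snap(robot,"wrist","w12"); snap(robot,"top","t12",(125,115,245,235),5)
R,t=im["R"],im["t"];z=im["range_z"];v,u=np.indices(z.shape)
W=(np.stack([(u-im["cx"])/im["fx"]*z,(v-im["cy"])/im["fy"]*z,z],-1)-t)@R
for c in((.604,-.1615),(.604,-.2515)):
    m=np.hypot(W[...,0]-c[0],W[...,1]-c[1])<.01; print(m.sum(),np.median(W[m],0).round(4))
E
```

```text
t 15.43 p [ 0.5064 -0.1708  0.1965] xyaw 0.08 z [-0.02  0.01 -1.  ] F [ 0.4 -0.6 -0.4] w -0.004 q [-0.04  0.25  0.02 -0.01 -1.36  1.69]
441 [ 0.6042 -0.1615  0.0786]
433 [ 0.6041 -0.2515  0.0786]
```

View pics/w12.png

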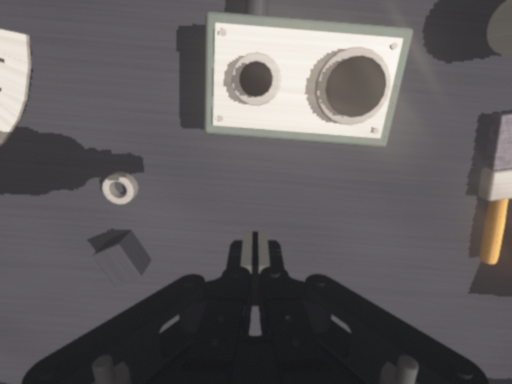

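View pics/t12.png

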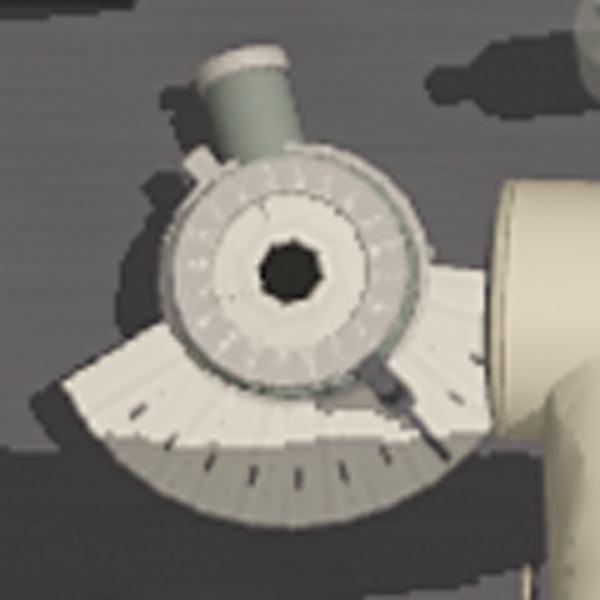

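Both buttons are out, the pointer is on the long mark, and the arm is clear of everything.

```bash
python3 -c "
from cell import robot
print(robot.job_done())"
```

```text
the job is handed in; nothing more can be done
None
```

The air gate is set on the long mark, and the small button has been pressed fully in and let out again. I handed the job in at about 15.5 s.

**Gate:** I pushed the stud round with the outside of the closed fingers, with about 5 N at most in the readings. I backed off once to measure, made a last short push, and took the hand away.
- The long mark measured 3.834 rad. The lever measured 3.824 from the bar, 3.831 to 3.843 from the pointer and 3.839 from the stud. These disagree by about 0.02 rad, roughly 2 mm at the pointer tip, but they centre on the mark.
- Later top views show the pointer running straight into the long mark.

**Button:** I pressed only after the gate was set. The fingertip stopped 72.3 mm above the bench, and the force rose to 18.8 N with no more travel, so the button was fully in.
- After release, the small button's top is back at 78.6 mm. The large button was not pressed and also reads 78.6 mm.

**Slip:** On the second approach to the stud, a descent overshot to 65 mm, about 3 mm above the lever bar's height. No contact force showed, and I raised the tool before pushing.

I touched none of the loose things. The arm was clear at hand-in.

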